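# Set a strip under the drill and hold it down with a spring probe

### The job

Get the aluminium strip ready for drilling: slide it along the bench, flat and without lifting it, until its red spot is right under the tip of the drill bit, and let go of it. Then take the orange spring probe out of its wooden holder and hold the strip down with it: probe upright, rubber foot on the blue spot, pressing gently so that the plunger is pushed about half way in and never to its stop, with the red spot still under the bit. Finish like that, still holding the probe and pressing; leave the tape roll, the pot and the hammer alone.

Things in the scene. Friction and masses are not known exactly. Their poses are not given: they have to be found in the camera images.
- stand: fixed drilling stand: grey base, steel column, blue motor, bit pointing down (motor off). Origin on the bench right under the bit, z up, +x from bit to column. Base 18 mm high, 120 wide, from 32 to 94 mm behind the bit; bare bench under the bit, open in front (-x). Chuck (radius 11 mm) starts 48 mm above the bench, motor and collar (radius 30) at 88; top at 235 mm
- bit_tip (a point): lower tip of the drill bit (4 mm thick), 16 mm above the bench, 6 mm above the strip's top
- strip: loose aluminium strip 200 x 40 x 10 mm, about 0.22 kg, lying flat on the bench. Origin at the centre of its underside; x along its length toward the end with the red spot, y across its 40 mm width, z up. It can be gripped across its width with the fingertips near the bench; gripped at the blue spot the gripper stays 120 mm from the bit
- red_spot (a point): centre of the red spot (10 mm diameter) on the strip's top, at x = +75 mm of the strip, y = 0, z = 10 mm
- blue_spot (a point): centre of the blue spot (20 mm diameter) on the strip's top, at x = -45 mm of the strip, y = 0, z = 10 mm
- holder: fixed wooden block 64 x 64 x 58 mm high with an upright hole in its middle, in which the probe stands. Origin at the centre of its underside
- probe: orange spring probe: round handle 22 mm thick (lowest 20 mm: 23), 100 mm long, 0.08 kg; a plunger with black rubber foot sticks out 30 mm below. Origin: centre of the handle's lower end, z up along it. Starts upright in the holder, origin 42 mm above the bench; its upper 84 mm stand free. Lift it straight up 50 mm or more to clear the holder
- probe_foot (a point): centre of the lower face of the probe's rubber foot (8 mm diameter), 30 mm below the handle's lower end, less as the plunger is pushed in
- plunger (a joint): how far the plunger is pushed into the handle, in m: 0 when free, 0.014 at its stop; the spring takes about 1 N to start and 0.5 N more per mm (4.5 N at half way, 0.007)
- masking_tape: loose roll of masking tape lying flat, 98 mm diameter, 25 mm high, right of the stand; leave alone
- pumice_pot: loose white pot with a blue-green lid, 56 mm diameter, 70 mm high, near the holder on the right; leave alone
- chasing_hammer: loose hammer with a wooden shaft, 208 mm long, lying left of the strip, 27 mm high; leave alone

How it is judged (in metres and radians):
On the way:
1. the strip lies flat with its red spot under the bit, let go, while the probe is still in its holder (horizontal distance between red_spot and bit_tip below 0.005 m and height (world z) of strip below 0.004 m and angle between strip's own z axis and vertical below 0.05 rad and contact force between each of the arm, the fingers and strip below 0.05 N and distance between probe and holder below 0.055 m), for 0.2 s.
At the end, for the whole second after the job is handed in: Strip flat, red spot within 5 mm of the bit's axis; fingers hold the probe still and upright within 7 degrees, its foot on the strip within 6 mm of the blue spot's centre, plunger in by 3 to 11 mm, 1 to 10 N; the robot touches the strip only through the probe (horizontal distance between red_spot and bit_tip below 0.005 m and height (world z) of strip below 0.004 m and angle between strip's own z axis and vertical below 0.05 rad and horizontal distance between probe_foot and blue_spot below 0.006 m and z of probe_foot in the frame of blue_spot below 0.003 m and angle between probe's own z axis and vertical below 0.13 rad and value of joint plunger between 0.003 and 0.011 m and contact force between probe and strip between 1 and 10 N and contact force between the fingers and probe above 1 N and contact force between each of the fingers, the arm and strip below 0.05 N and contact force between probe and stand below 0.05 N and linear speed of probe below 0.02 m/s); the arm keeps its last pose, push and grip.
It fails at once if the strip is lifted or tipped off the bench (height (world z) of strip above 0.012 m or angle between strip's own z axis and vertical above 0.15 rad).
It fails at once if the plunger is pushed to its stop (value of joint plunger above 0.0135 m).
It fails at once if the tape roll, the pot or the hammer is shifted by more than 30 mm (distance of any of masking_tape, pumice_pot, chasing_hammer from where it was at the start of the episode above 0.03 m).
It also fails if it takes over 54 s, if anything falls off the work surface, if the arm or the gripper's body presses on something with over 40 N, if the wrist force passes 120 N, or if a joint passes its speed limit or range.

### The arm

A 6-joint arm with a two-finger parallel gripper is mounted at the origin on a cart in front of the work surface, level with it; the furniture and walls round the work are solid. World frame = base frame: x ahead of the robot, y to its left, z up, the work surface at z = 0. Lengths are in mm, angles in degrees, forces in N, time in s.
With the tool pointing down it reaches from about 400 to 925 mm from the base axis. Payload 3.4 kg.
Tool frame: the origin (TCP) lies on the centre line of the jaws, within the pads' length; the fingertips stand 14 mm ahead of it and the grasp point (between the pads) lies 5 mm behind it; z points along the fingers, y is the line along which they close (so a half turn about z gives the same grasp; the last joint's range is limited). The gripper opens to 85 mm and grips with 20 to 120 N. Pads are 22 mm wide; open, the fingers measure 114 mm over their backs; the gripper's body (76 mm by 85 mm) begins 54 mm behind the grasp point. The pads swing forward as they close: fully open they stand 13 mm farther back than shut.
Start: joints at [-74.8, 17.578, 86.31, -0, 76.112, -4.211], TCP at [191.081, -542.328, 245.305] pointing down, gripper open.
Joint ranges: [-179.03, 179.03], [-60, 130.46], [8.19, 133.38], [-81.62, 261.62], [5.75, 156.47], [-153.77, 153.77]. Speed limits (degrees/s): [147.25, 147.25, 180, 180, 180, 180].

### API

Orientations are given as [roll, pitch, yaw] about the fixed x, y, z axes, in that order (R = Rz(yaw) Ry(pitch) Rx(roll)).
In Python, from rig import r gives the robot as it stands.
- The arm moves only by the tool tcp_steps, called after "Call:" as name(argument=value, ...) on one line, values as JSON. Schema: {"type":"object","properties":{"offsets":{"type":"object","properties":{"jaw":{"type":"array","items":{"type":"number"},"minItems":1,"maxItems":10},"x":{"type":"array","items":{"type":"number"},"minItems":1,"maxItems":10},"y":{"type":"array","items":{"type":"number"},"minItems":1,"maxItems":10},"z":{"type":"array","items":{"type":"number"},"minItems":1,"maxItems":10},"ax":{"type":"array","items":{"type":"number"},"minItems":1,"maxItems":10},"ay":{"type":"array","items":{"type":"number"},"minItems":1,"maxItems":10},"az":{"type":"array","items":{"type":"number"},"minItems":1,"maxItems":10}},"additionalProperties":false,"required":["jaw","x","y","z","ax","ay","az"]},"only":{"type":"string"},"quiet":{"type":"boolean"},"lines":{"type":"string"}},"required":["offsets"],"additionalProperties":false}. offsets is an object with one list for each field, all of the same length, 1 to 10, a row being the entries at one place: jaw (the opening from 0.0 (shut) to 1.0 (fully open)), x, y, z (the shift in a scale on which 1.0 is 750 mm), ax, ay, az (a rotation vector in fractions of the full range, 1 being 180 degrees); each row shifts and turns the commanded pose from where the row before left it, along the tool's axes as they then stand; what a row does not reach is not made up. A row lasts 1/12 s, in which the tool goes at most 41.7 mm and 7.16 degrees, less where a joint would pass 70% of its speed; a pose out of reach is approached as far as the arm can. The fingers move at their own pace and stop on an object; the grip force is fixed at half the most. Time passes only in rows, so rows that do not move let the fingers close. The tool returns the time, the measured TCP pose, the force, the opening and the grip force at its end. only (a regular expression) keeps the lines of the reply that match it, lines (a string "A,B") keeps lines A to B, and quiet returns only ok. Shift and turn numbers lie between -1 and 1, and a call with a number outside is refused. Input that does not fit is refused with a message, and nothing moves.
- r.observe(): the state, without advancing time (a new reading comes with each control period).
- r.grab_frame(name): name is "side" or "top" or "wrist"; returns the picture (384x512x3 uint8, red, green, blue); there is no depth.
- r.camera_info(name): a dict with "vertical_fov" (degrees; the focal length in pixels is half the picture's height over the tangent of half this angle, whatever the lens; pixels are square), "cx", "cy" (the principal point, pixels), "dist_coeffs" ([k1, k2, p1, p2, k3] as OpenCV has them; the pictures are not rectified), "camera_from_world" (4x4, takes a point from world to camera coordinates). Camera axes: x right, y down, z forward; pixel columns grow to the right and rows downward; lengths in mm; the calibration is good to about 2 mm. A picture is of the moment at which its call begins: read the wrist's pose just before it. camera_info takes no time and is no camera call; for the wrist camera it gives the pose at the moment of the call.
- r.close_job(): hands the job in; it is judged then, once.
The state is a dict: "clock": time; "joint_pos": joint angles; "dq": joint speeds; "tau": joint torques, N m; "tool_pos": TCP position; "ee_rot": TCP orientation; "force": force on the tool from outside, world axes, zero at the start; "ft_torque": the same for the moment, N m; "finger_gap": opening from 0.0 (shut) to 1.0 (fully open); "grip_force": force on a finger pad.
Only numpy, scipy, OpenCV 4.12 (cv2) and the standard library are available. Lean on these libraries where they do the work, as an engineer would, in place of code of your own. Each camera call takes 0.05 s, during which the arm holds its last target. There are 200 camera calls.

## Working session

There is one attempt and no reset: what is moved stays moved. The work goes in short steps, Python scripts to look and compute and a tool call to move; the robot and the scene stay as the last step left them, time stands still between calls to the robot, and variables do not carry over. Pictures are saved under pics/ and viewed, at most 13 in all, crops included, and the job is handed in when it is done.

```bash
ls; mkdir -p pics; python3 - <<'E'
from rig import r
import cv2, numpy as np
o=r.observe(); print({k:np.round(v,2).tolist() for k,v in o.items()})
ims=[]
for n in ["top","side"]:
    im=r.grab_frame(n); cv2.imwrite(f"pics/{n}0.png",im[...,::-1])
    c=r.camera_info(n); print(n,c["vertical_fov"],c["cx"],c["cy"],c["dist_coeffs"],np.round(c["camera_from_world"],3).tolist())
E
```

```text
pics
rig.py
{'clock': 0.0, 'joint_pos': [-74.8, 17.62, 86.38, -0.0, 76.11, -4.21], 'dq': [0.05, 0.04, -0.05, -0.01, -0.15, -0.07], 'tau': [-0.0, -45.76, -25.19, 0.0, 0.01, 0.0], 'tool_pos': [190.9, -541.68, 244.38], 'ee_rot': [-179.88, -0.01, 19.41], 'force': [0.63, -0.61, -0.37], 'ft_torque': [0.02, 0.04, -0.04], 'grip_force': 0.0, 'finger_gap': 1.0}
top 57.40903398485062 256.72262183181635 183.3924910763632 [0.01638929 0.         0.         0.         0.        ] [[0.105, -0.994, 0.003, 1.479], [-0.969, -0.103, -0.225, 543.016], [0.224, 0.021, -0.974, 1214.647], [0.0, 0.0, 0.0, 1.0]]
side 56.03212963850816 258.16929927556646 187.36400628029685 [-0.01152542  0.          0.          0.          0.        ] [[0.989, -0.15, 0.002, -503.004], [-0.067, -0.453, -0.889, 129.087], [0.134, 0.879, -0.458, 1139.798], [0.0, 0.0, 0.0, 1.0]]
```

View pics/top0.png

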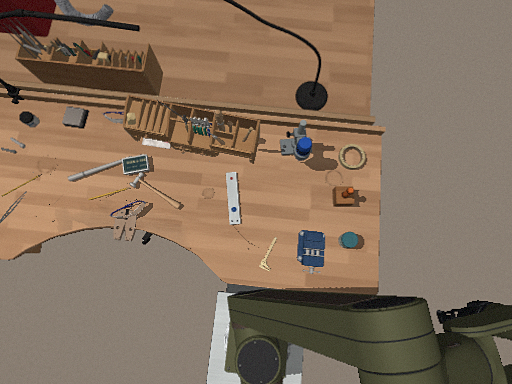

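View pics/side0.png

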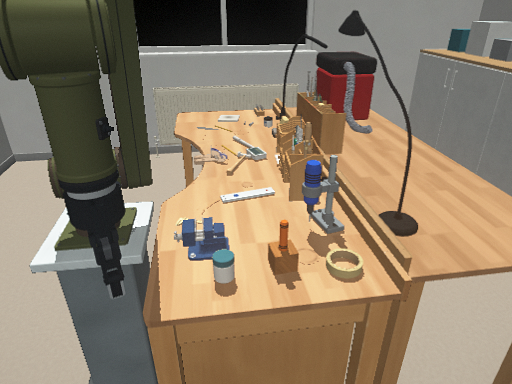

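The top view shows the strip at about (234,197), with red at (232,180) and blue at (234,210). The stand is near (297,145), the probe and holder at (345,196), and the pot at (349,240). The side view shows the bit near (312,212), the probe at (284,235) and the strip at (248,195).

```bash
cat > h.py <<'E'
import numpy as np, cv2
from rig import r
def cam(n):
    c=r.camera_info(n); f=192/np.tan(np.radians(c["vertical_fov"]/2))
    return np.array([[f,0,c["cx"]],[0,f,c["cy"]],[0,0,1]]),np.array(c["dist_coeffs"],float),np.array(c["camera_from_world"])
def ray(n,uv,C=None):
    K,D,T=C or cam(n); p=cv2.undistortPoints(np.array([[uv]],float),K,D)[0,0]
    d=T[:3,:3].T@np.array([p[0],p[1],1]); return -T[:3,:3].T@T[:3,3],d/np.linalg.norm(d)
def onz(n,uv,z,C=None):
    o,d=ray(n,uv,C); return o+d*(z-o[2])/d[2]
def tri(a,ua,b,ub,Ca=None,Cb=None):
    o1,d1=ray(a,ua,Ca);o2,d2=ray(b,ub,Cb); s=np.linalg.lstsq(np.c_[d1,-d2],o2-o1,rcond=None)[0]
    p,q=o1+s[0]*d1,o2+s[1]*d2; return (p+q)/2,np.linalg.norm(p-q)
def px(n,P,C=None):
    K,D,T=C or cam(n); return cv2.projectPoints(np.array(P,float).reshape(-1,3),cv2.Rodrigues(T[:3,:3])[0],T[:3,3],K,D)[0][:,0]
def blobs(im,lo,hi,box,mina=4):
    h=cv2.cvtColor(im,cv2.COLOR_RGB2HSV); m=cv2.inRange(h,lo,hi); u0,v0,u1,v1=box; k=np.zeros_like(m); k[v0:v1,u0:u1]=m[v0:v1,u0:u1]
    n,l,s,c=cv2.connectedComponentsWithStats(k); return [(c[i].round(2).tolist(),s[i].tolist()) for i in range(1,n) if s[i][4]>=mina]
E
python3 - <<'E'
from h import *
t=cv2.imread("pics/top0.png");s=cv2.imread("pics/side0.png")
a=cv2.resize(t[110:260,215:375],None,fx=3.75,fy=3.75,interpolation=cv2.INTER_CUBIC)[:,:600]
cv2.imwrite("pics/c1.png",a)
cv2.imwrite("pics/c2.png",cv2.resize(s[145:295,200:380],None,fx=4,fy=4,interpolation=cv2.INTER_CUBIC))
T=t[...,::-1].copy();S=s[...,::-1].copy()
tb=(222,165,248,230); 
print("red",blobs(T,(0,90,60),(8,255,255),tb,2),blobs(T,(172,90,60),(180,255,255),tb,2))
print("blue",blobs(T,(100,90,40),(130,255,255),tb,2))
print("strip",blobs(T,(0,0,150),(180,45,255),tb,20))
print("probe top",blobs(T,(3,190,90),(12,255,255),(330,180,365,210)))
print("motor",blobs(T,(105,150,60),(125,255,255),(285,125,325,165)))
sb=(215,180,280,210)
print("side red",blobs(S,(0,90,60),(8,255,255),sb,2),"blue",blobs(S,(100,90,40),(130,255,255),sb,2))
print("side probe",blobs(S,(3,190,90),(12,255,255),(270,210,300,255)))
E
```

```text
red [([231.0, 178.0], [230, 177, 3, 3, 5])] []
blue [([233.59, 208.88], [232, 207, 4, 5, 17])]
strip [([232.38, 197.47], [226, 172, 14, 53, 502])]
probe top [([350.09, 189.83], [347, 188, 7, 5, 23]), ([344.85, 193.31], [343, 191, 5, 5, 13])]
motor [([304.13, 144.59], [297, 137, 15, 17, 173])]
side red [] blue [([235.6, 194.8], [234, 194, 4, 2, 5])]
side probe [([283.57, 223.21], [281, 222, 7, 3, 14]), ([283.12, 236.27], [280, 229, 7, 17, 81]), ([283.09, 249.36], [280, 249, 7, 2, 11])]
```

View pics/c1.png

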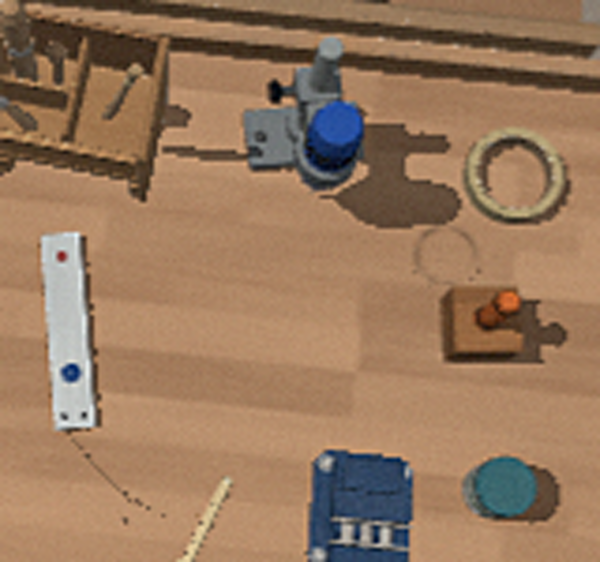

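View pics/c2.png

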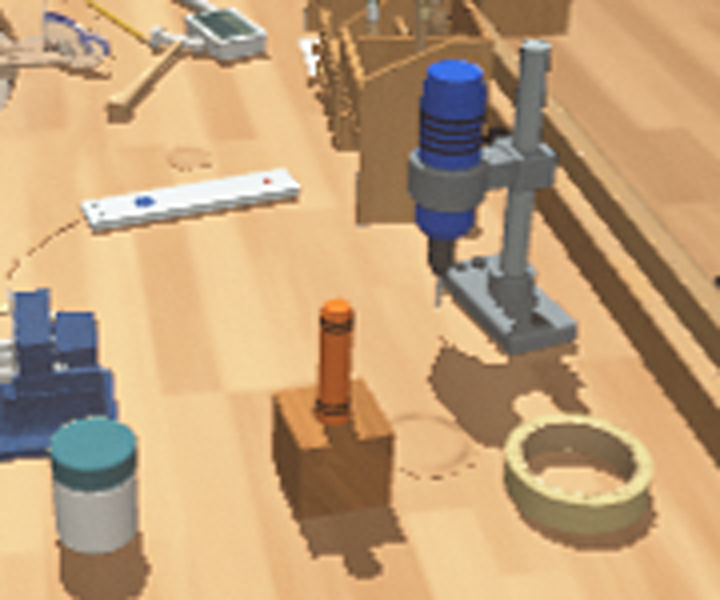

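The crops show the bit tip at side (309.5,221), the motor cap top, the base corners and the probe. The strip lies nearly along world x. Next I compute positions.

```bash
python3 - <<'E'
from h import *
p=lambda *a:print(a[0],*[np.round(x,1) for x in a[1:]])
rd=onz("top",(231,178),10);bl=onz("top",(233.6,208.9),10)
p("red,blue",rd,bl,np.linalg.norm(rd-bl),np.degrees(np.arctan2(*(rd-bl)[1::-1])))
p("strip c",onz("top",(232.38,197.47),8))
p("blue tri",*tri("top",(233.6,208.9),"side",(235.6,194.8)))
p("bit@16 side",onz("side",(309.5,220.8),16))
C=lambda u,v:(200+u/4-.4,145+v/4-.4)
p("motor top tri",*tri("top",(215+335/3.75,110+122/3.75),"side",C(455,70)))
p("probe top",*tri("top",(350.1,190.3),"side",C(337,303)))
p("probe@142", onz("top",(350.1,190.3),142))
# base top corners side z=18
for q in [(450,268),(498,252),(578,328),(512,352)]: p("base side",onz("side",C(*q),18 ))
for q in [(245,110),(247,167)]: p("base top",onz("top",(215+q[0]/3.75,110+q[1]/3.75),18))
p("col top side/top",*tri("top",(215+330/3.75,110+45/3.75),"side",C(537,45)))
for q in [(275,397),(340,380),(393,432),(325,455)]: p("holder",onz("side",C(*q),58))
for q in [(445,290),(520,290),(520,352),(447,355)]: p("holder top",onz("top",(215+q[0]/3.75,110+q[1]/3.75),58))
p("pot",onz("top",(215+505/3.75,110+487/3.75),70))
i=np.linalg.inv(r.camera_info("wrist")["camera_from_world"]);o=r.observe();p("wcam",i,o["tool_pos"]);print(r.camera_info("wrist")["vertical_fov"])
E
```

```text
red,blue [562.3 159.6  10. ] [445.5 135.4  10. ] 119.2 11.7
strip c [488.5 145.4   8. ]
blue tri [445.7 135.3  12.2] 1.0
bit@16 side [662.4 -79.7  16. ]
motor top tri [657.  -84.7 221.4] 2.6
probe top [ 533.  -260.2  142.8] 4.1
probe@142 [ 531.1 -260.1  142. ]
base side [685.5 -29.1  18. ]
base side [733.1  -9.8  18. ]
base side [ 758.5 -130.9   18. ]
base side [ 697.3 -154.8   18. ]
base top [734.2 -12.8  18. ]
base top [673.  -20.4  18. ]
col top side/top [722.4 -73.7 232.9] 1.6
holder [ 500.2 -238.3   58. ]
holder [ 547.6 -225.6   58. ]
holder [ 569.4 -287.1   58. ]
holder [ 520.8 -303.8   58. ]
holder top [ 555.8 -221.3   58. ]
holder top [ 563.5 -293.6   58. ]
holder top [ 502.5 -296.3   58. ]
holder top [ 492.1 -226.8   58. ]
pot [ 371.5 -284.7   70. ]
wcam [[ 3.000e-01 -9.000e-01 -3.000e-01  2.537e+02]
 [-9.000e-01 -3.000e-01 -1.000e-01 -5.192e+02]
 [-0.000e+00  3.000e-01 -1.000e+00  3.742e+02]
 [ 0.000e+00  0.000e+00  0.000e+00  1.000e+00]] [ 190.9 -541.7  244.5]
67.10862969440846
```

The manual's scale: shifts go in shares of 750 mm and turns go in shares of 180 degrees. Converting my numbers, 33 mm / 750 = 0.044, -17 mm / 750 = -0.0227.

Call:
tcp_steps(offsets={"jaw": [1, 1, 1, 1, 1, 1, 1, 1, 1, 1], "x": [0.044, 0.044, 0.044, 0.044, 0.044, 0.044, 0.044, 0.044, 0.044, 0.044], "y": [-0.0227, -0.0227, -0.0227, -0.0227, -0.0227, -0.0227, -0.0227, -0.0227, -0.0227, -0.0227], "z": [0, 0, 0, 0, 0, 0, 0, 0, 0, 0], "ax": [0, 0, 0, 0, 0, 0, 0, 0, 0, 0], "ay": [0, 0, 0, 0, 0, 0, 0, 0, 0, 0], "az": [0, 0, 0, 0, 0, 0, 0, 0, 0, 0]})

```text
clock: 0.93
tool_pos: [446.5, -270.6, 245.0]
ee_rot: [-180.0, 0.0, 19.4]
force: [0.2, -0.2, 0.1]
finger_gap: 1.001
grip_force: 0.0
```

Call:
tcp_steps(offsets={"jaw": [1, 1, 1, 1, 1, 1, 1, 1, 1, 1], "x": [0.044, 0.044, 0, 0, 0, 0, 0, 0, 0, 0], "y": [-0.0227, -0.0227, 0, 0, 0, 0, 0, 0, 0, 0], "z": [0, 0, 0, 0, 0, 0, 0, 0, 0, 0], "ax": [0, 0, 0, 0, 0, 0, 0, 0, 0, 0], "ay": [0, 0, 0, 0, 0, 0, 0, 0, 0, 0], "az": [0, 0, -0.0394, -0.0394, -0.0394, -0.0394, -0.0394, -0.0394, -0.0394, -0.0394]})

```text
clock: 1.77
tool_pos: [496.4, -218.1, 244.8]
ee_rot: [-179.9, -0.0, 76.6]
force: [0.7, -0.0, 0.6]
finger_gap: 1.0
grip_force: 0.0
```

Call:
tcp_steps(offsets={"jaw": [1, 1, 1, 1, 1, 1, 1, 1, 1, 1], "x": [0, 0, 0, 0, 0, 0, 0, 0, 0, 0], "y": [0, 0, 0, 0, 0, 0, 0, 0, 0, 0], "z": [0, 0, 0, 0, 0, 0, 0, 0, 0, 0], "ax": [0, 0, 0, 0, 0, 0, 0, 0, 0, 0], "ay": [0, 0, 0, 0, 0, 0, 0, 0, 0, 0], "az": [-0.0394, -0.0394, -0.0394, -0.0394, -0.0394, -0.0394, -0.0394, -0.0394, -0.0394, -0.0394]})

```text
clock: 2.6
tool_pos: [496.4, -218.1, 244.8]
ee_rot: [-180.0, -0.1, 147.6]
force: [0.1, 0.4, -0.2]
finger_gap: 1.0
grip_force: 0.0
```

Call:
tcp_steps(offsets={"jaw": [1, 1, 1, 1, 1, 1, 1], "x": [0, 0, 0, 0, 0, 0, 0], "y": [0, 0, 0, 0, 0, 0, 0], "z": [0, 0, 0, 0, 0, 0, 0], "ax": [0, 0, 0, 0, 0, 0, 0], "ay": [0, 0, 0, 0, 0, 0, 0], "az": [-0.0394, -0.0394, -0.0394, -0.0394, -0.0394, -0.0394, 0]})

```text
clock: 3.18
tool_pos: [496.4, -218.1, 244.9]
ee_rot: [180.0, -0.0, -170.0]
force: [-0.2, 0.8, -0.6]
finger_gap: 0.999
grip_force: 0.0
```

```bash
python3 - <<'E'
from h import *
C=cam("wrist");o=r.observe();im=r.grab_frame("wrist");cv2.imwrite("pics/w1.png",im[...,::-1])
np.savez("w1",K=C[0],D=C[1],T=C[2]);print(o["joint_pos"],px("wrist",[[662,-80,16],[531,-260,142],[562,160,10]],C))
E
```

```text
[-2.81841371e+01  1.50205981e+01  9.01719772e+01 -1.08843925e-03
  7.48694832e+01 -1.28172139e+02] [[329.48599003 294.76733595]
 [200.045789   224.36552801]
 [503.87295    255.21043877]]
```

View pics/w1.png

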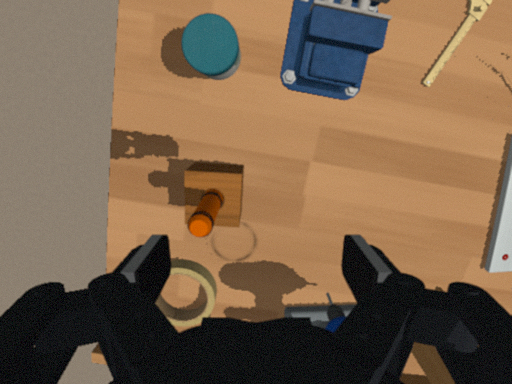

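The wrist view shows the bit tip at about (329,293), close to the predicted (329.5,294.8). The probe top is at (200,225) as predicted, and the red spot at (505,257).

```bash
python3 - <<'E'
from h import *
w=cv2.imread("pics/w1.png");s=cv2.imread("pics/side0.png")
a=cv2.resize(w[282:322,305:355],None,fx=8,fy=8,interpolation=cv2.INTER_NEAREST)
b=cv2.resize(s[200:240,290:340],None,fx=8,fy=8,interpolation=cv2.INTER_NEAREST)
cv2.imwrite("pics/c3.png",np.hstack([a,b]))
z=np.load("w1.npz");C=(z["K"],z["D"],z["T"]);im=w[...,::-1].copy()
print("probe",blobs(im,(3,190,120),(14,255,255),(180,190,230,245),20))
for lo,hi in(((0,120,60),(8,255,255)),((172,120,60),(180,255,255))):
  for c,s_ in blobs(im,lo,hi,(495,245,512,270),3): print("red",c,s_,onz("wrist",c,10,C))
E
```

```text
probe [([215.56, 210.52], [211, 200, 9, 22, 89]), ([200.13, 225.77], [189, 215, 23, 22, 382])]
red [504.94, 256.61] [503, 255, 5, 5, 18] [563.87434429 162.62423099  10.        ]
```

View pics/c3.png

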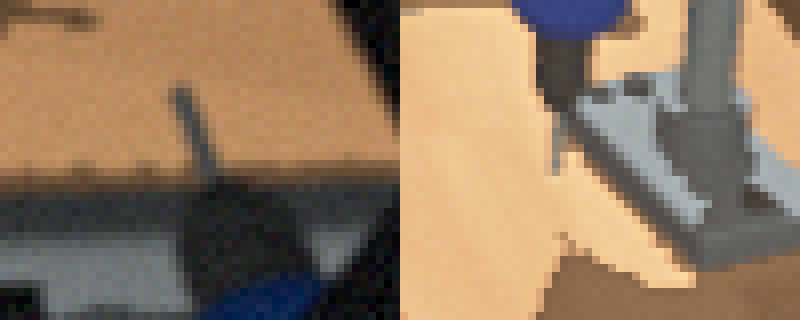

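The bit tip is at wrist (327.3,293) and side (309.1,221).

```bash
python3 - <<'E'
from h import *
z=np.load("w1.npz");C=(z["K"],z["D"],z["T"])
p=lambda *a:print(a[0],*[np.round(x,1) for x in a[1:]])
p("bit wrist",onz("wrist",(327.3,293),16,C)); p("side",onz("side",(309.1,221),16))
p("tri",*tri("wrist",(327.3,293),"side",(309.1,221),C))
p("probe@142 w",onz("wrist",(200.1,225.8),142,C))
p("tri top",*tri("wrist",(200.1,225.8),"top",(350.1,190.1),C))
o=r.observe(); y=np.radians(o["ee_rot"][2]);d=np.array([446,136])-o["tool_pos"][:2]
print(o["tool_pos"],o["ee_rot"],d@[np.cos(y),np.sin(y)],d@[np.sin(y),-np.cos(y)])
E
```

```text
bit wrist [659.6 -83.9  16. ]
side [660.8 -80.7  16. ]
tri [659.  -84.5  18.1] 1.3
probe@142 w [ 532.3 -259.8  142. ]
tri top [ 531.2 -259.4  144.6] 0.0
[ 496.47923466 -218.13117945  244.8858326 ] [ 1.79962683e+02 -4.26961152e-02 -1.70332167e+02] -9.709033556315646 357.579054281248
```

Scaled: 39.7 mm / 750 = 0.0529, 5 mm / 750 = 0.0067, -2 degrees / 180 = -0.0111.

Call:
tcp_steps(offsets={"jaw": [1, 1, 1, 1, 1, 1, 1, 1, 1, 1], "x": [-0.0013, -0.0013, -0.0013, -0.0013, -0.0013, -0.0013, -0.0013, -0.0013, -0.0013, 0], "y": [0.0529, 0.0529, 0.0529, 0.0529, 0.0529, 0.0529, 0.0529, 0.0529, 0.0529, 0], "z": [0.0067, 0.0067, 0.0067, 0.0067, 0.0067, 0.0067, 0.0067, 0.0067, 0.0067, 0], "ax": [0, 0, 0, 0, 0, 0, 0, 0, 0, 0], "ay": [0, 0, 0, 0, 0, 0, 0, 0, 0, 0], "az": [0, 0, 0, 0, 0, 0, 0, 0, -0.0111, 0]})

```text
clock: 4.07
tool_pos: [442.6, 141.4, 199.5]
ee_rot: [179.8, -0.1, -168.0]
force: [0.7, -0.4, 1.0]
finger_gap: 1.001
grip_force: 0.0
```

```bash
python3 - <<'E'
from h import *
C=cam("wrist");o=r.observe();im=r.grab_frame("wrist");cv2.imwrite("pics/w2.png",im[...,::-1])
bx=(100,0,400,384);pt={}
for n,lo,hi in(("red",(0,150,80),(6,255,255)),("red2",(174,150,80),(180,255,255)),("blue",(105,150,60),(125,255,255))):
  for c,s in blobs(im,lo,hi,bx,15): print(n,c,s,onz("wrist",c,10,C).round(1))
print(o["tool_pos"],o["ee_rot"],px("wrist",[[562,160,10],[446,135.5,10]],C))
E
```

```text
red [249.61, 270.57] [247, 268, 6, 6, 23] [564.6 161.2  10. ]
blue [250.17, 175.69] [243, 169, 15, 15, 169] [446.5 137.4  10. ]
[442.57868497 141.37578539 199.48072982] [ 1.79784239e+02 -8.54070361e-02 -1.67988698e+02] [[249.064518   268.58717041]
 [248.64417913 174.96957606]]
```

Scaled: 35 mm / 750 = 0.0467, -4.7 mm / 750 = -0.0063, 0.6 degrees / 180 = 0.0033.

Call:
tcp_steps(offsets={"jaw": [1, 1, 1, 1, 1, 1, 1, 1], "x": [-0.004, 0, 0, 0, 0, 0, 0, 0], "y": [-0.0063, 0, 0, 0, 0, 0, 0, 0], "z": [0.04, 0.0467, 0.0467, 0.0467, 0.04, 0.02, 0.0053, 0], "ax": [0, 0, 0, 0, 0, 0, 0, 0], "ay": [0, 0, 0, 0, 0, 0, 0, 0], "az": [0.0033, 0, 0, 0, 0, 0, 0, 0]})

```text
clock: 4.78
tool_pos: [448.2, 130.2, 15.3]
ee_rot: [-180.0, -0.2, -169.0]
force: [0.4, 0.7, 1.1]
finger_gap: 1.003
grip_force: 0.0
```

Call:
tcp_steps(offsets={"jaw": [0.3, 0.3, 0.3, 0.3, 0.3, 0.3], "x": [0, 0, 0, 0, 0, 0], "y": [0, 0, 0, 0, 0, 0], "z": [0, 0, 0, 0, 0, 0], "ax": [0, 0, 0, 0, 0, 0], "ay": [0, 0, 0, 0, 0, 0], "az": [0, 0, 0, 0, 0, 0]})

```text
clock: 5.28
tool_pos: [449.7, 131.6, 18.1]
ee_rot: [-180.0, 0.2, -168.7]
force: [-1.3, -0.9, 10.8]
finger_gap: 0.437
grip_force: 58.8
```

Scaled: -1.2 mm / 750 = -0.0016.

Call:
tcp_steps(offsets={"jaw": [0.3, 0.3, 0.3, 0.3], "x": [0, 0, 0, 0], "y": [0, 0, 0, 0], "z": [-0.0016, -0.0016, 0, 0], "ax": [0, 0, 0, 0], "ay": [0, 0, 0, 0], "az": [0, 0, 0, 0]})

```text
clock: 5.62
tool_pos: [448.7, 131.3, 18.9]
ee_rot: [-180.0, 0.0, -168.8]
force: [-0.8, 0.0, -1.6]
finger_gap: 0.44
grip_force: 60.0
```

```bash
cat > m.py <<'E'
from h import *
import sys
C=cam("wrist");o=r.observe();im=r.grab_frame("wrist")
if len(sys.argv)>1: cv2.imwrite(f"pics/{sys.argv[1]}.png",im[...,::-1])
for n,lo,hi in(("red",(0,150,80),(6,255,255)),("red2",(174,150,80),(180,255,255)),("blue",(105,150,60),(125,255,255))):
  for c,s in blobs(im,lo,hi,(100,0,400,384),15): print(n,c,s,onz("wrist",c,10,C).round(1))
for n,b in(("top",(222,165,340,230)),("side",(200,150,330,250))):
  t=r.grab_frame(n)
  if len(sys.argv)>1: cv2.imwrite(f"pics/{sys.argv[1]}{n}.png",t[...,::-1])
  for nm,lo,hi in(("red",(0,90,60),(8,255,255)),("blue",(100,90,40),(130,255,255))):
    for c,s in blobs(t,lo,hi,b,2): print(n,nm,c,s[4],onz(n,c,10).round(1))
print({k:np.round(o[k],1).tolist() for k in("clock","tool_pos","ee_rot","force","finger_gap","grip_force")})
E
python3 m.py g1
```

```text
blue [255.8, 242.94] [238, 227, 37, 33, 872] [447.6 131.9  10. ]
side red [266.5, 190.0] 2 [564.7 160.3  10. ]
side blue [312.56, 172.53] 324 [779.5 285.7  10. ]
side blue [310.42, 200.36] 85 [705.6  59.3  10. ]
side blue [212.45, 225.72] 203 [355.  -53.6  10. ]
side blue [219.17, 236.92] 24 [ 372.6 -117.7   10. ]
side blue [205.0, 236.0] 3 [ 330.6 -106.7   10. ]
side blue [204.5, 239.0] 2 [ 328.8 -122.    10. ]
side blue [207.5, 239.0] 2 [ 337.7 -123.3   10. ]
side blue [226.61, 243.86] 28 [ 392.1 -155.9   10. ]
side blue [208.94, 245.72] 89 [ 340.9 -157.4   10. ]
side blue [221.6, 241.8] 5 [ 378.3 -143.6   10. ]
{'clock': 5.6, 'tool_pos': [448.7, 131.3, 18.9], 'ee_rot': [-180.0, 0.0, -168.8], 'force': [-0.8, 0.0, -1.6], 'finger_gap': 0.4, 'grip_force': 60.0}
```

View pics/g1.png

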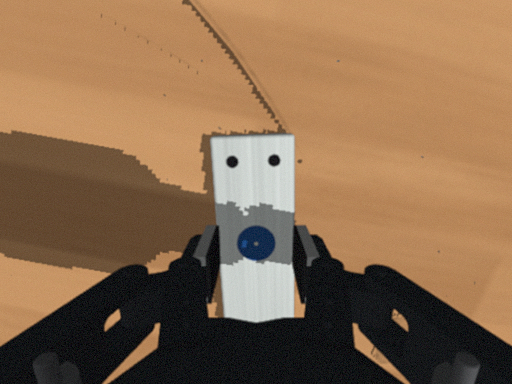

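The picture shows the strip held between both pads, blue at (255.8,243) and the end holes at (232,161) and (274,160).

```bash
python3 - <<'E'
from h import *
C=cam("wrist");im=cv2.imread("pics/g1.png");g=cv2.cvtColor(im,cv2.COLOR_BGR2GRAY)
P=[]
for x0 in(222,264):
  m=(g[150:172,x0:x0+20]<90); v,u=np.nonzero(m); P.append(onz("wrist",(x0+u.mean(),150+v.mean()),10,C))
b=onz("wrist",(255.8,242.94),10,C); h=(P[0]+P[1])/2
print(P,b); d=b-h;e=P[0]-P[1]; print(np.linalg.norm(d),np.degrees(np.arctan2(d[1],d[0])),np.degrees(np.arctan2(-e[0],e[1])))
# strip edges at two rows
for v in (145,175,195):
  row=im[v].astype(int); s=row.max(1)-row.min(1); u=[i for i in range(190,320) if s[i]<35 and row[i].min()>60]; print(v,u[0],u[-1],onz("wrist",((u[0]+u[-1])/2,v),10,C).round(1))
E
```

```text
[array([407.43625588, 112.02891259,  10.        ]), array([402.79657825, 131.80700393,  10.        ])] [447.39248147 131.82271251  10.        ]
43.420844968687206 13.185859334483656 -166.79789067330677
145 210 294 [397.8 120.1  10. ]
175 212 294 [412.1 123.4  10. ]
195 214 294 [422.  125.8  10. ]
```

Scaled: -16 mm / 750 = -0.0213, -11 mm / 750 = -0.0147.

Call:
tcp_steps(offsets={"jaw": [0.3, 0.3, 0.3, 0.3, 0.3, 0.3, 0.3, 0.3, 0.3, 0.3], "x": [-0.0013, -0.0027, -0.004, -0.004, -0.004, -0.004, -0.004, -0.004, -0.004, -0.004], "y": [-0.0067, -0.0147, -0.0213, -0.0213, -0.0213, -0.0213, -0.0213, -0.0213, -0.0213, -0.0213], "z": [0, 0, 0, 0, 0, 0, 0, 0, 0, 0], "ax": [0, 0, 0, 0, 0, 0, 0, 0, 0, 0], "ay": [0, 0, 0, 0, 0, 0, 0, 0, 0, 0], "az": [0, 0, 0, 0, 0, 0, 0, 0, 0, 0]})

```text
clock: 6.6
tool_pos: [503.2, -6.5, 18.5]
ee_rot: [180.0, -0.0, -168.8]
force: [-0.1, 1.0, -0.8]
finger_gap: 0.437
grip_force: 60.1
```

Call:
tcp_steps(offsets={"jaw": [0.3, 0.3, 0.3, 0.3, 0.3, 0.3, 0.3, 0.3, 0.3, 0.3], "x": [-0.004, -0.004, -0.004, -0.004, -0.004, -0.0027, -0.0013, 0, 0, 0], "y": [-0.0213, -0.0213, -0.0213, -0.0213, -0.0213, -0.0147, -0.0067, 0, 0, 0], "z": [0, 0, 0, 0, 0, 0, 0, 0, 0, 0], "ax": [0, 0, 0, 0, 0, 0, 0, 0, 0, 0], "ay": [0, 0, 0, 0, 0, 0, 0, 0, 0, 0], "az": [0, 0, 0, 0, 0, 0, 0, 0, 0, 0]})

```text
clock: 7.43
tool_pos: [538.8, -94.9, 18.6]
ee_rot: [180.0, -0.0, -168.8]
force: [-0.8, -0.0, -1.3]
finger_gap: 0.439
grip_force: 60.0
```

```bash
python3 m.py g2
```

```text
blue [255.76, 242.88] [238, 226, 36, 34, 876] [537.5 -94.4  10. ]
side red [305.5, 220.0] 2 [653.9 -64.1  10. ]
side blue [312.52, 172.59] 331 [779.2 285.2  10. ]
side blue [310.42, 200.36] 85 [705.6  59.3  10. ]
side blue [212.55, 225.55] 189 [355.4 -52.7  10. ]
side blue [221.0, 237.0] 7 [ 378.  -118.9   10. ]
side blue [214.0, 238.0] 3 [ 357. -121.   10.]
side blue [226.9, 243.67] 21 [ 393. -155.   10.]
side blue [201.64, 242.29] 14 [ 320.2 -137.4   10. ]
side blue [200.0, 247.5] 4 [ 315.2 -162.2   10. ]
{'clock': 7.4, 'tool_pos': [538.8, -94.9, 18.6], 'ee_rot': [180.0, -0.0, -168.8], 'force': [-0.8, -0.0, -1.3], 'finger_gap': 0.4, 'grip_force': 60.0}
```

Scaled: -5.7 mm / 750 = -0.0076, -5.6 mm / 750 = -0.0075.

Call:
tcp_steps(offsets={"jaw": [0.3, 0.3, 0.3, 0.3, 0.3, 0.3], "x": [-0.0011, -0.0011, -0.0012, 0, 0, 0], "y": [-0.0075, -0.0075, -0.0076, 0, 0, 0], "z": [0, 0, 0, 0, 0, 0], "ax": [0, 0, 0, 0, 0, 0], "ay": [0, 0, 0, 0, 0, 0], "az": [0, 0, 0, 0, 0, 0]})

```text
clock: 8.08
tool_pos: [545.4, -111.7, 18.7]
ee_rot: [-180.0, 0.0, -168.8]
force: [-0.3, -0.5, -1.1]
finger_gap: 0.442
grip_force: 60.1
```

```bash
python3 m.py g3 | grep -v "side blue"
python3 - <<'E'
from h import *
s=cv2.imread("pics/g3side.png")
cv2.imwrite("pics/c4.png",cv2.resize(s[195:245,270:330],None,fx=10,fy=10,interpolation=cv2.INTER_NEAREST))
E
```

```text
blue [255.78, 242.9] [238, 227, 36, 33, 872] [ 544.1 -111.2   10. ]
side red [309.5, 223.0] 2 [661.8 -83.3  10. ]
{'clock': 8.1, 'tool_pos': [545.4, -111.7, 18.7], 'ee_rot': [-180.0, 0.0, -168.8], 'force': [-0.3, -0.5, -1.1], 'finger_gap': 0.4, 'grip_force': 60.1}
```

View pics/c4.png

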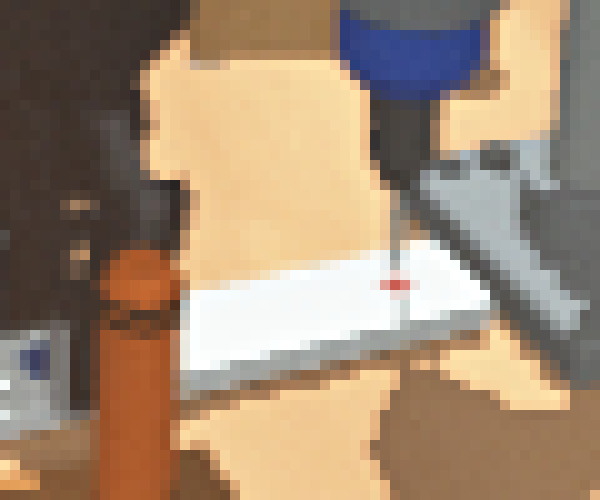

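The side crop shows the red spot at about (309.1,223) and the bit tip at (309.2,221.3). That 1.7 px gap is what 6 mm of height gives, so red is under the bit. I'll release, back off upward and look with the wrist camera.

Scaled: -30 mm / 750 = -0.04, -20 mm / 750 = -0.0267.

Call:
tcp_steps(offsets={"jaw": [1, 1, 1, 1, 1, 1, 1, 1, 1, 1], "x": [0, 0, 0, 0, 0, 0, 0, 0, 0, 0], "y": [0, 0, 0, 0, 0, 0, 0, 0, 0, 0], "z": [0, 0, 0, 0, -0.0067, -0.0133, -0.0267, -0.04, -0.04, -0.04], "ax": [0, 0, 0, 0, 0, 0, 0, 0, 0, 0], "ay": [0, 0, 0, 0, 0, 0, 0, 0, 0, 0], "az": [0, 0, 0, 0, 0, 0, 0, 0, 0, 0]})

```text
clock: 9.07
tool_pos: [544.9, -111.4, 145.8]
ee_rot: [-180.0, 0.0, -168.8]
force: [0.9, 0.1, -0.3]
finger_gap: 1.003
grip_force: 0.0
```

Call:
tcp_steps(offsets={"jaw": [1, 1, 1, 1, 1, 1, 1], "x": [0.0267, 0.0267, 0.0267, 0, 0, 0, 0], "y": [0, 0, 0, 0, 0, 0, 0], "z": [-0.04, -0.04, -0.0267, 0, 0, 0, 0], "ax": [0, 0, 0, 0, 0, 0, 0], "ay": [0, 0, 0, 0, 0, 0, 0], "az": [0, 0, 0, 0, 0, 0, 0]})

```text
clock: 9.65
tool_pos: [486.4, -122.8, 222.9]
ee_rot: [180.0, -0.1, -168.8]
force: [0.7, -0.1, 0.2]
finger_gap: 1.001
grip_force: 0.0
```

```bash
python3 m.py w4 | grep -v "side blue"
python3 - <<'E'
from h import *
C=cam("wrist");np.savez("w4",K=C[0],D=C[1],T=C[2])
q=px("wrist",[[660,-83,16],[660,-83,10]],C);print(q)
u,v=q[0].astype(int);w=cv2.imread("pics/w4.png");print(v-25,u-30)
cv2.imwrite("pics/c5.png",cv2.resize(w[v-25:v+25,u-30:u+30],None,fx=10,fy=10,interpolation=cv2.INTER_NEAREST))
E
```

```text
blue [292.82, 18.84] [284, 0, 16, 35, 80] [ 317.6 -114.9   10. ]
blue [235.72, 49.58] [218, 29, 34, 42, 488] [ 360.  -169.3   10. ]
blue [218.12, 37.52] [212, 32, 13, 13, 48] [ 351.6 -190.3   10. ]
blue [259.4, 38.67] [250, 34, 18, 11, 52] [ 344.1 -146.1   10. ]
blue [288.19, 40.5] [286, 37, 6, 9, 16] [ 339.7 -115.1   10. ]
blue [271.84, 63.16] [251, 40, 36, 46, 358] [ 366.  -127.7   10. ]
blue [254.77, 52.19] [252, 46, 7, 14, 26] [ 358.6 -148.4   10. ]
blue [233.71, 77.12] [217, 73, 34, 10, 73] [ 388.6 -166.4   10. ]
blue [255.55, 214.49] [249, 209, 14, 12, 123] [ 543.2 -110.8   10. ]
side red [309.5, 223.0] 2 [661.8 -83.3  10. ]
{'clock': 9.6, 'tool_pos': [486.4, -122.8, 222.9], 'ee_rot': [180.0, -0.1, -168.8], 'force': [0.7, -0.1, 0.2], 'finger_gap': 1.0, 'grip_force': 0.0}
[[258.70334053 299.74002073]
 [258.6531304  297.01341406]]
274 228
```

View pics/c5.png

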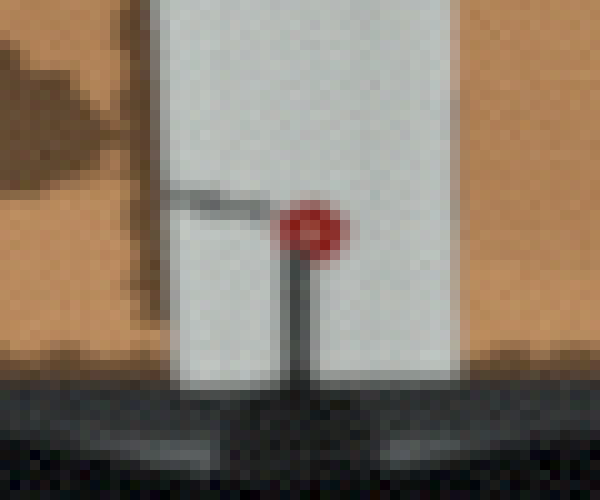

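The wrist crop shows the bit tip at (257.2,298.5) and red at (258.7,296.7), so the offset is about 1.5–2 mm. That is within tolerance. Next is the probe.

Scaled: -35.8 mm / 750 = -0.0477, -35.7 mm / 750 = -0.0476.

Call:
tcp_steps(offsets={"jaw": [1, 1, 1, 1, 1, 1, 1], "x": [-0.006, -0.006, -0.0061, -0.0061, 0, 0, 0], "y": [-0.0477, -0.0477, -0.0477, -0.0476, 0, 0, 0], "z": [0, 0, 0, 0, 0, 0, 0], "ax": [0, 0, 0, 0, 0, 0, 0], "ay": [0, 0, 0, 0, 0, 0, 0], "az": [0, 0, 0, 0, 0, 0, 0]})

```text
clock: 10.38
tool_pos: [531.5, -259.4, 222.3]
ee_rot: [179.8, -0.1, -168.8]
force: [-0.4, 0.1, 0.1]
finger_gap: 0.998
grip_force: 0.0
```

```bash
python3 - <<'E'
from h import *
C=cam("wrist");o=r.observe();im=r.grab_frame("wrist");cv2.imwrite("pics/w5.png",im[...,::-1])
print(px("wrist",[[532.2,-259.8,142]],C),o["tool_pos"])
for c,s in blobs(im,(3,190,100),(14,255,255),(100,0,400,384),50): print(c,s,onz("wrist",c,142,C))
E
```

```text
[[253.75566988 203.74640873]] [ 531.47457852 -259.37905496  222.26477628]
[261.07, 185.53] [258, 178, 8, 17, 58] [ 517.07078537 -257.18933298  142.        ]
[251.99, 203.94] [239, 191, 27, 26, 521] [ 532.61304233 -261.09086974  142.        ]
```

Scaled: 30 mm / 750 = 0.04, -1.6 mm / 750 = -0.0021.

Call:
tcp_steps(offsets={"jaw": [1, 1, 1, 1, 1, 1, 1, 1], "x": [-0.0009, 0, 0, 0, 0, 0, 0, 0], "y": [-0.0021, 0, 0, 0, 0, 0, 0, 0], "z": [0.0267, 0.04, 0.04, 0.0333, 0.0173, 0.0067, 0, 0], "ax": [0, 0, 0, 0, 0, 0, 0, 0], "ay": [0, 0, 0, 0, 0, 0, 0, 0], "az": [0, 0, 0, 0, 0, 0, 0, 0]})

```text
clock: 11.1
tool_pos: [533.3, -260.7, 101.3]
ee_rot: [-180.0, 0.0, -168.7]
force: [-0.2, -0.3, 0.7]
finger_gap: 1.001
grip_force: 0.0
```

Call:
tcp_steps(offsets={"jaw": [0.1, 0.1, 0.1, 0.1, 0.1, 0.1, 0.1, 0.1], "x": [0, 0, 0, 0, 0, 0, 0, 0], "y": [0, 0, 0, 0, 0, 0, 0, 0], "z": [0, 0, 0, 0, 0, 0, 0, 0], "ax": [0, 0, 0, 0, 0, 0, 0, 0], "ay": [0, 0, 0, 0, 0, 0, 0, 0], "az": [0, 0, 0, 0, 0, 0, 0, 0]})

```text
clock: 11.77
tool_pos: [533.3, -261.7, 101.3]
ee_rot: [-180.0, 0.0, -168.8]
force: [-0.9, -0.7, 6.1]
finger_gap: 0.244
grip_force: 58.5
```

Scaled: -10 mm / 750 = -0.0133, -8 mm / 750 = -0.0107.

Call:
tcp_steps(offsets={"jaw": [0.1, 0.1, 0.1, 0.1, 0.1, 0.1, 0.1, 0.1, 0.1, 0.1], "x": [0, 0, 0, 0, 0, 0, 0, 0, 0, 0], "y": [0, 0, 0, 0, 0, 0, 0, 0, 0, 0], "z": [-0.0053, -0.0107, -0.0133, -0.0133, -0.0133, -0.0133, -0.0133, -0.0107, 0, 0], "ax": [0, 0, 0, 0, 0, 0, 0, 0, 0, 0], "ay": [0, 0, 0, 0, 0, 0, 0, 0, 0, 0], "az": [0, 0, 0, 0, 0, 0, 0, 0, 0, 0]})

```text
clock: 12.6
tool_pos: [533.4, -261.5, 171.5]
ee_rot: [-179.9, 0.1, -168.8]
force: [0.1, 0.5, -1.3]
finger_gap: 0.242
grip_force: 58.7
```

```bash
python3 - <<'E'
from h import *
o=r.observe();t=o["tool_pos"];print(t,o["force"])
for n in("side","top","wrist"):
  im=r.grab_frame(n);cv2.imwrite(f"pics/p{n}.png",im[...,::-1])
top=[t[0],t[1],t[2]+40.7];foot=[t[0],t[1],t[2]-89.3]
q=px("side",[top,foot]);print(q)
s=cv2.imread("pics/pside.png");w=cv2.imread("pics/pwrist.png");u,v=q.mean(0).astype(int)
a=cv2.resize(s[v-35:v+40,u-25:u+25],None,fx=6,fy=6,interpolation=cv2.INTER_NEAREST);print(v-35,u-25)
b=cv2.resize(w,(450,338));b=cv2.copyMakeBorder(b,0,a.shape[0]-338,0,0,cv2.BORDER_CONSTANT)
cv2.imwrite("pics/c6.png",np.hstack([a,b]))
E
```

```text
[ 533.35503786 -261.54662475  171.51210716] [ 0.13560834  0.54871969 -1.28830343]
[[284.2936032  196.85942785]
 [282.53117957 240.4221292 ]]
183 258
```

View pics/c6.png

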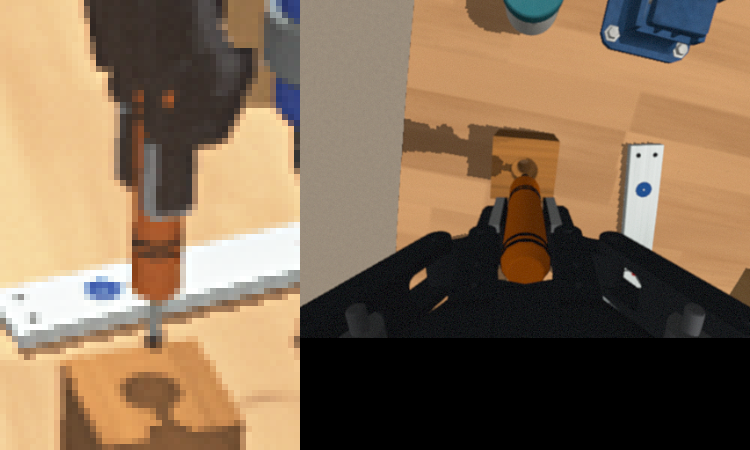

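The foot is at side (283,240), matching the predicted (282.5,240.4), so the probe is upright and clear of the holder. I move it over the blue spot, about 6 mm above the strip.

Scaled: 26 mm / 750 = 0.0347, 22 mm / 750 = 0.0293.

Call:
tcp_steps(offsets={"jaw": [0.1, 0.1, 0.1, 0.1, 0.1, 0.1, 0.1, 0.1, 0.1], "x": [-0.004, -0.008, -0.0093, -0.0093, -0.0093, -0.008, -0.0044, 0, 0], "y": [0.0147, 0.0293, 0.0347, 0.0347, 0.0347, 0.0293, 0.0168, 0, 0], "z": [0, 0, 0, 0, 0, 0, 0, 0, 0], "ax": [0, 0, 0, 0, 0, 0, 0, 0, 0], "ay": [0, 0, 0, 0, 0, 0, 0, 0, 0], "az": [0, 0, 0, 0, 0, 0, 0, 0, 0]})

```text
clock: 13.5
tool_pos: [543.1, -110.2, 170.4]
ee_rot: [-180.0, -0.0, -168.7]
force: [-0.0, -0.5, -1.2]
finger_gap: 0.246
grip_force: 58.8
```

Call:
tcp_steps(offsets={"jaw": [0.1, 0.1, 0.1, 0.1, 0.1, 0.1, 0.1, 0.1, 0.1], "x": [0, 0, 0, 0, 0, 0, 0, 0, 0], "y": [0, 0, 0, 0, 0, 0, 0, 0, 0], "z": [0.02, 0.0267, 0.02, 0.0107, 0.0053, 0.0027, 0, 0, 0], "ax": [0, 0, 0, 0, 0, 0, 0, 0, 0], "ay": [0, 0, 0, 0, 0, 0, 0, 0, 0], "az": [0, 0, 0, 0, 0, 0, 0, 0, 0]})

```text
clock: 14.25
tool_pos: [544.0, -111.2, 107.6]
ee_rot: [-180.0, 0.1, -168.8]
force: [0.4, -0.4, -0.8]
finger_gap: 0.241
grip_force: 58.7
```

```bash
python3 - <<'E'
from h import *
o=r.observe();t=o["tool_pos"];print(t,o["force"])
for n in("side","wrist","top"):
  im=r.grab_frame(n);cv2.imwrite(f"pics/q{n}.png",im[...,::-1])
q=px("side",[[t[0],t[1],t[2]-89.3],[543.7,-111,10],[660,-83,10],[660,-83,16]]);print(q)
s=cv2.imread("pics/qside.png");u,v=q[0].astype(int);print(v-25,u-25)
cv2.imwrite("pics/c7.png",cv2.resize(s[v-25:v+15,u-25:u+55],None,fx=10,fy=10,interpolation=cv2.INTER_NEAREST))
print([b for b in blobs(s[...,::-1].copy(),(100,90,40),(130,255,255),(u-15,v-12,u+15,v+12),2)])
E
```

```text
[ 543.97658582 -111.23386014  107.55944179] [ 0.40534074 -0.3594971  -0.78251979]
[[274.97140282 228.72936013]
 [274.80524872 230.93810738]
 [308.93895986 222.99814266]
 [309.06502455 221.40801063]]
203 249
[([274.91, 230.64], [273, 230, 5, 3, 11])]
```

View pics/c7.png

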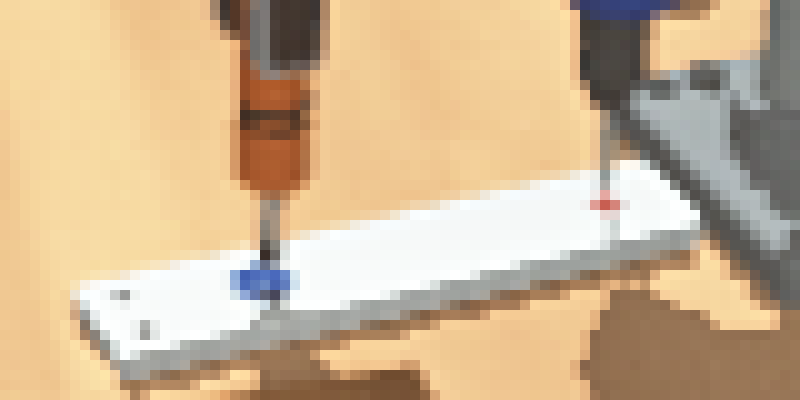

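The foot is at (275.3,228.7), directly over blue at (274.9,230.6), and the red spot is still under the bit. Pressing down in steps.

Call:
tcp_steps(offsets={"jaw": [0.1, 0.1, 0.1, 0.1, 0.1, 0.1, 0.1], "x": [0, 0, 0, 0, 0, 0, 0], "y": [0, 0, 0, 0, 0, 0, 0], "z": [0.004, 0.004, 0.0027, 0.0027, 0, 0, 0], "ax": [0, 0, 0, 0, 0, 0, 0], "ay": [0, 0, 0, 0, 0, 0, 0], "az": [0, 0, 0, 0, 0, 0, 0]})

```text
clock: 14.98
tool_pos: [543.3, -110.9, 96.8]
ee_rot: [180.0, 0.0, -168.8]
force: [0.2, 0.3, 1.0]
finger_gap: 0.245
grip_force: 58.9
```

Call:
tcp_steps(offsets={"jaw": [0.1, 0.1, 0.1, 0.1, 0.1], "x": [0, 0, 0, 0, 0], "y": [0, 0, 0, 0, 0], "z": [0.0013, 0.0013, 0, 0, 0], "ax": [0, 0, 0, 0, 0], "ay": [0, 0, 0, 0, 0], "az": [0, 0, 0, 0, 0]})

```text
clock: 15.4
tool_pos: [543.4, -110.9, 94.8]
ee_rot: [-180.0, 0.0, -168.8]
force: [-0.4, 0.1, 2.2]
finger_gap: 0.243
grip_force: 59.0
```

The manual's scale: shifts go in shares of 750 mm and turns go in shares of 180 degrees. Converting my numbers, 1.2 mm / 750 = 0.0016, 1 mm / 750 = 0.0013.

Call:
tcp_steps(offsets={"jaw": [0.1, 0.1, 0.1, 0.1, 0.1, 0.1], "x": [0, 0, 0, 0, 0, 0], "y": [0, 0, 0, 0, 0, 0], "z": [0.0013, 0.0016, 0, 0, 0, 0], "ax": [0, 0, 0, 0, 0, 0], "ay": [0, 0, 0, 0, 0, 0], "az": [0, 0, 0, 0, 0, 0]})

```text
clock: 15.9
tool_pos: [543.3, -111.0, 92.6]
ee_rot: [-180.0, 0.0, -168.8]
force: [-0.3, 1.0, 3.8]
finger_gap: 0.24
grip_force: 59.1
```

Call:
tcp_steps(offsets={"jaw": [0.1, 0.1, 0.1], "x": [0, 0, 0], "y": [0, 0, 0], "z": [0, 0, 0], "ax": [0, 0, 0], "ay": [0, 0, 0], "az": [0, 0, 0]})

```text
clock: 16.15
tool_pos: [543.3, -110.9, 92.5]
ee_rot: [-180.0, 0.0, -168.8]
force: [0.1, 0.1, 4.9]
finger_gap: 0.243
grip_force: 59.1
```

```bash
python3 - <<'E'
from h import *
o=r.observe();t=o["tool_pos"]
s=r.grab_frame("side");cv2.imwrite("pics/zs.png",s[...,::-1])
q=px("side",[[t[0],t[1],10]])[0];u,v=q.astype(int);print(q,v-25,u-25)
print(blobs(s,(100,90,40),(130,255,255),(u-15,v-12,u+15,v+12),2),blobs(s,(0,90,60),(8,255,255),(300,215,320,230),2))
cv2.imwrite("pics/c8.png",cv2.resize(s[v-25:v+15,u-25:u+55][...,::-1],None,fx=10,fy=10,interpolation=cv2.INTER_NEAREST))
E
```

```text
[274.67091434 230.9345678 ] 205 249
[([273.6, 230.8], [273, 230, 2, 3, 5]), ([276.67, 230.67], [276, 230, 2, 2, 3])] [([309.5, 223.0], [309, 223, 2, 1, 2])]
```

View pics/c8.png

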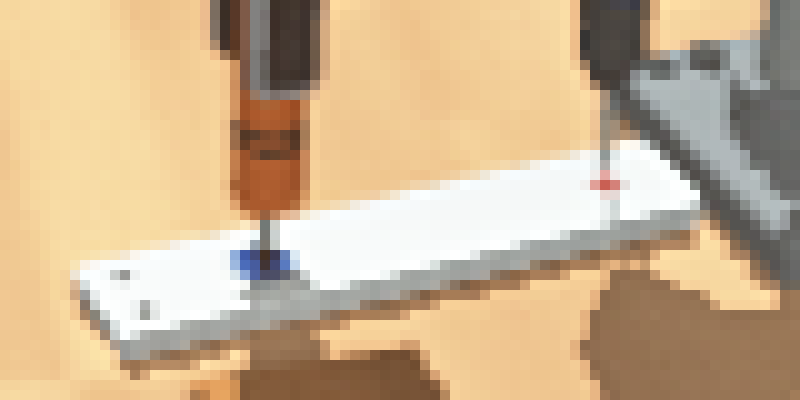

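The foot sits in the middle of the blue spot at (275,231), and red is unmoved under the bit at (309.3,223). Force is about 5 N at TCP height 92.5, so the plunger is roughly half way in. Handing in.

```bash
python3 -c "
from rig import r
print(r.close_job())"
```

```text
the job is handed in; nothing more can be done
None
```

The job is handed in, though no verdict was returned: the strip's red spot is under the bit to about 2 mm, and the gripper is still holding the probe upright on the blue spot at about 5 N, with the plunger roughly half way in.

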